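# Clamp a bisque beaker with a click-stop knob

## Task

Stand the terracotta beaker on the bed of the blue clamping fixture, between the rubber-faced jaw and the V stop, and let go of it. Then turn the orange knob clockwise until the torque limiter slips and you feel it click, and stop there: one click is enough, and never more than two. The beaker is fragile, so handle it gently, leave it standing upright and clamped, and leave the other things where they are.

Things in the scene. Friction and masses are not known exactly. Their poses are not given: they have to be found in the camera images.
- beaker: Open terracotta (bisque) beaker, plain cylinder 52 mm across, 100 mm high, wall 4 mm, about 0.2 kg; stands on the table. Origin at the centre of its underside, z up. It cracks if squeezed or pushed with more than 90 N; a grip of 20 to 30 N is plenty.
- seat (a point): On the bed of the fixture, 12 mm over the table, 29 mm from the moving jaw's face: where the centre of the beaker's underside comes to lie if it stands 3 mm off the jaw. Axes as the fixture's: y is the clamping line from jaw to V stop. The jaw's face is flat black rubber, 52 mm wide, its top 48 mm above the bed.
- knob_grip (a point): On the knob's vertical axis, 12 mm below the top of its grip: an upright orange bar 46 mm long (this point's x), 14 mm thick (its y), 30 mm high, its top 111 mm over the table. Below it a black disc 46 mm across and an aluminium ring, 64 mm, with a red mark. It lies about 127 mm from the seat point, towards the fixture's -y. Clockwise from above closes the jaw. Grip it with 40 N or more.
- knob: The same knob, origin on its axis at the disc's underside, 75 mm over the table. Running freely takes about 0.33 N m. With the beaker clamped it climbs to about 0.48 N m, then slips: past the tooth (a click) it even pulls ahead by about 0.2 N m; ring and jaw stand still, the knob turns on alone, peaking again every click (0.31 rad, 20 a turn). The jaw stays clamped, at about 20 N, when it is let go.
- click_pin (a joint): Small red pin, 5 mm across, in the aluminium ring under the knob, that records slipped clicks: its rise in m, 0 at the start, up 0.0002 m for each click slipped clockwise (down for anticlockwise). It does not move while the limiter holds. Its reading is noisier than that.
- fixture: Grey bed plate 120 x 270 x 12 mm, fixed to the table, with a blue drive housing under the knob (75 x 75 mm, top 67 mm over the table), the moving jaw, and at its +y end a blue V stop with black rubber faces 44 mm high. Origin on the table under its middle, y from knob to V. The V stop is set differently each time: it leaves the beaker 6 to 15 mm of free gap. The jaw advances 6 mm per rad of screw.
- mug: Bystander: white mug, 68 mm wide and 85 mm high, handle on its +y side; origin at the centre of its underside.
- glaze_jar: Bystander: green glass jar with white lid, 58 mm wide, 95 mm high; origin at the centre of its underside.
- bowl: Bystander: blue bowl, 100 mm wide, 50 mm high; origin at the centre of its underside.
- brush: Bystander: brush lying down; origin at the centre of its underside.
- spatula: Bystander: spatula lying down; origin at the centre of its underside.
- rib: Bystander: flat wooden rib, 90 x 45 x 8 mm; origin at the centre of its underside.
Things that resemble listed ones, but are neither listed nor needed, are in the scene too. Of the things that look like the beaker, take the one that is nearest to the robot's base at the start.

How it is judged:
By the outcome, as a careful person would: the job done as asked, in the order asked, and still so for the second after the job is handed in, with the robot touching nothing.
It also fails if it takes over 72 s, if anything falls off the work surface, if the arm or the gripper's body presses on something with over 40 N, if the wrist force passes 120 N, or if a joint passes its speed limit or range.

## Robot

A 7-joint arm with a two-finger parallel gripper is mounted at the origin on the work surface. World frame = base frame: x ahead of the robot, y to its left, z up, the work surface at z = 0. Lengths are in m, angles in rad, forces in N, time in s.
With the tool pointing down it reaches from about 0.4 to 0.875 m from the base axis. Payload 19.3 kg.
Tool frame: the origin (TCP) lies midway between the tips of the shut fingers; the grasp point (between the pads) lies 19 mm behind it; x points along the fingers, y is the direction in which the jaws open and shut, and the axes are right-handed (so a half turn about x gives the same grasp; the last joint's range is limited). The gripper opens to 85 mm and grips with 20 to 120 N. Pads are 22 mm wide; open, the fingers measure 114 mm over their backs; the gripper's body (76 mm by 85 mm) begins 54 mm behind the grasp point. The pads swing forward as they close: fully open they stand 13 mm farther back than shut.
Start: joints at [1.119, 0.521, -0.036, 1.599, 0.021, 1.021, -0.113], TCP at [0.233, -0.58, 0.201] pointing down, gripper open.
Joint ranges: [-2.91, 2.91], [-0.3, 2.13], [-1.5, 1.42], [0.17, 2.43], [-1.26, 4.41], [0.16, 1.93], [-2.52, 2.52]. Speed limits (rad/s): [1.89, 1.89, 2.39, 2.39, 3.01, 3.01, 3.01].

## Interface

Orientations are given as [roll, pitch, yaw] about the fixed x, y, z axes, in that order (R = Rz(yaw) Ry(pitch) Rx(roll)).
In Python, from workcell import telemetry, vision, workorder gives the robot as it stands. The module is installed in compiled form; this text tells all that it offers.
- The arm moves only by the tool play_rows, never from a script. Its argument "deltas" is a list of rows, each a list of 7 numbers: the shift along the world's x, y, z in mm, then the turn, a rotation vector about the world's x, y, z in degrees, then the finger opening in mm, from 0 to 85.4. In form: [[x, y, z, wx, wy, wz, jaw], ...]. A call has 1 to 8 rows; each row shifts and turns the commanded pose from where the row before left it; what a row does not reach is not made up. A row lasts 1/8 s, in which the tool goes at most 62.5 mm and 10.7 degrees, less where a joint would pass 70% of its speed; a pose out of reach is approached as far as the arm can. A call with a gripper value outside its range is refused whole. The fingers move at their own pace and stop on an object; "grip_force" is the grip in N (left out, the last holds). Time passes only in rows, so rows that do not move let the fingers close. It gives the time, the measured TCP pose, the force and the opening at its end, in the units of the state.
- telemetry.observe(): the state, without advancing time (a new reading comes with each control period).
- vision.grab_frame(name): name is "side" or "top"; returns the picture (420x560x3 uint8, red, green, blue); there is no depth.
- vision.camera_info(name): a dict with "mtx" (3x3 intrinsics, pixels), "k1" (the pictures are not rectified: a ray, as slopes to the right and down, at radius r is drawn at 1 + k1 r^2 times it, then the intrinsics apply), "rvec" (rotation vector, rad) and "tvec" (3), from world to camera coordinates, as OpenCV has them. Camera axes: x right, y down, z forward; pixel columns grow to the right and rows downward; lengths in m; the calibration is good to about 2 mm. A picture is of the moment at which its call begins. camera_info takes no time and is no camera call.
- workorder.job_done(): hands the job in, once; it reports no verdict.
The state is a dict: "clock": time; "qpos": joint angles; "qd": joint speeds; "joint_efforts": joint torques, N m; "position": TCP position; "tool_rot": TCP orientation; "force": force on the tool from outside, world axes, zero at the start; "moment": the same for the moment, N m; "grip_width": finger opening in m.
Only numpy, scipy, OpenCV 4.12 (cv2) and the standard library are available. Lean on these libraries where they do the work, as an engineer would, in place of code of your own. Each camera call takes 0.05 s, during which the arm holds its last target. There are 200 camera calls.

## Working session

There is one attempt and no reset: what is moved stays moved. The work goes in short steps, Python scripts to look and compute and a tool call to move; the robot and the scene stay as the last step left them, time stands still between calls to the robot, and variables do not carry over. Pictures are saved under pics/ and viewed, about 8 in all and at most 12, crops included, and the job is handed in when it is done.

Besides the shell and the picture viewer there is one more tool, called after ">>>" as name(argument=value, ...), one argument or row to a line, values as JSON. play_rows: Moves the arm, as the interface text tells. Its arguments: {"type":"object","properties":{"deltas":{"type":"array","items":{"type":"array","items":{"type":"number"}}},"grip_force":{"type":"number"}},"required":["deltas"]}

```bash
mkdir -p pics; python3 - <<'E'
from workcell import telemetry, vision
import cv2
print(telemetry.observe())
for n in("side","top"):
    im=vision.grab_frame(n); cv2.imwrite(f"pics/{n}0.png",cv2.cvtColor(im,cv2.COLOR_RGB2BGR))
    print(n,vision.camera_info(n))
E
```

```text
{'clock': 0.0, 'qpos': array([ 1.11882237,  0.52198405, -0.03632194,  1.59998626,  0.02118801,
        1.02108244, -0.11279237]), 'qd': array([-1.20250742e-03,  3.63118367e-04,  1.09484416e-03, -5.12074792e-04,
       -1.85855974e-04,  4.45834133e-04, -2.91268097e-05]), 'joint_efforts': array([ 1.00486392e-03, -9.27112913e+01,  1.98001117e+00, -3.69933879e+01,
        1.77643367e-02,  8.14588711e-03, -1.03775130e-05]), 'position': array([ 0.23268837, -0.5796896 ,  0.20075226]), 'tool_rot': array([-1.50727135,  1.56972075,  2.01608151]), 'force': array([-6.17711211e-01,  8.61978716e-01, -2.04744658e-04]), 'moment': array([-0.03233955, -0.00330437,  0.00798575]), 'grip_width': 0.08517278930101378}
side {'mtx': array([[486.84354606,   0.        , 283.47320237],
       [  0.        , 486.84354606, 213.9316333 ],
       [  0.        ,   0.        ,   1.        ]]), 'k1': -0.07109068580331111, 'rvec': array([ 0.12939601, -2.7376063 ,  1.45802571]), 'tvec': array([0.54204071, 0.09950376, 1.43579237])}
top {'mtx': array([[389.23326074,   0.        , 280.43686399],
       [  0.        , 389.23326074, 205.88707629],
       [  0.        ,   0.        ,   1.        ]]), 'k1': 0.0368281004210984, 'rvec': array([ 2.1231324 , -2.11595535,  0.18556003]), 'tvec': array([0.0307186 , 0.55622247, 1.16501416])}
```

View pics/top0.png

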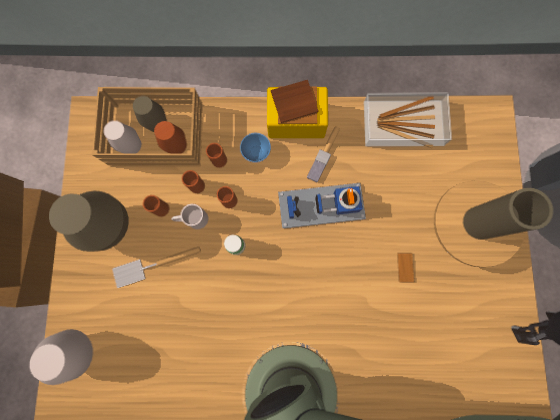

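View pics/side0.png

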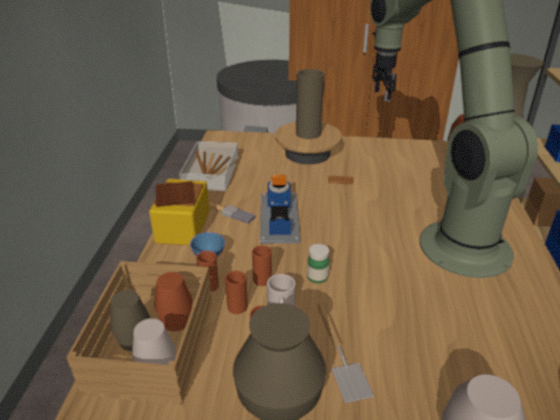

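```bash
cat > h.py <<'E'
import numpy as np, cv2
from workcell import telemetry, vision
def cam(n):
    c=vision.camera_info(n); R=cv2.Rodrigues(c["rvec"])[0]; return c["mtx"],c["k1"],R,np.array(c["tvec"])
def ray(n,u,v):
    K,k1,R,t=cam(n); d=np.array([k1,0,0,0,0.])
    p=cv2.undistortPoints(np.array([[[u,v]]],float),K,d)[0,0]
    return -R.T@t, R.T@np.array([p[0],p[1],1])
def plane(n,u,v,z):
    o,d=ray(n,u,v); return o+d*(z-o[2])/d[2]
def proj(n,P):
    K,k1,R,t=cam(n); return cv2.projectPoints(np.array(P,float).reshape(-1,1,3),cv2.Rodrigues(R)[0],t,K,np.array([k1,0,0,0,0.]))[0][:,0]
def grab(n,f,crop=None,s=1):
    im=cv2.cvtColor(vision.grab_frame(n),cv2.COLOR_RGB2BGR); cv2.imwrite(f"pics/{f}_full.png",im)
    if crop: x0,y0,x1,y1=crop; cv2.imwrite(f"pics/{f}.png",cv2.resize(im[y0:y1,x0:x1],None,fx=s,fy=s,interpolation=cv2.INTER_CUBIC))
    return im
def blobs(im,lo,hi,mn=20):
    m=cv2.inRange(cv2.cvtColor(im,cv2.COLOR_BGR2HSV),np.array(lo),np.array(hi))
    n,l,s,c=cv2.connectedComponentsWithStats(m)
    return [(s[i],c[i],(l==i)) for i in range(1,n) if s[i][4]>=mn]
E
python3 - <<'E'
from h import *
im=cv2.imread("pics/top0.png"); si=cv2.imread("pics/side0.png")
c=np.hstack([]) if 0 else None
a=cv2.resize(im[175:240,205:375],None,fx=4.6,fy=4.6,interpolation=cv2.INTER_CUBIC)
b=cv2.resize(si[165:290,220:380],None,fx=2.2,fy=2.2,interpolation=cv2.INTER_CUBIC)
o=np.zeros((a.shape[0]+b.shape[0],max(a.shape[1],b.shape[1]),3),np.uint8); o[:a.shape[0],:a.shape[1]]=a; o[a.shape[0]:,:b.shape[1]]=b
cv2.imwrite("pics/c0.png",o); print(o.shape,a.shape)
for p in [(216,155),(193,182),(227,197),(153,205)]:
    q=plane("top",*p,.05);print(p,q,np.hypot(*q[:2]))
for s,ce,l in blobs(im,(0,120,50),(9,255,255)): print("red",s,ce.round(1))
for s,ce,l in blobs(im,(8,200,190),(20,255,255)): print("orange",s,ce.round(1))
for s,ce,l in blobs(im,(105,120,30),(125,255,255)): print("blue",s,ce.round(1))
E
```

```text
(574, 782, 3) (299, 782, 3)
(216, 155) [0.72213792 0.24018842 0.05      ] 0.7610345894701109
(193, 182) [0.63278811 0.31001489 0.05      ] 0.7046488632333967
(227, 197) [0.58449996 0.20090318 0.05      ] 0.6180633373815783
(153, 205) [0.55831572 0.43162331 0.05      ] 0.7057018697591124
red [154 121  32  32 471] [168.2 135.8]
red [206 144  13   8  35] [211.6 146.9]
red [209 149  17  18  96] [217.5 156.8]
red [182 174  17  14  72] [190.5 180.8]
red [218 189  17  16  78] [227.7 197.2]
red [153 201   9  15  37] [157.1 208.6]
orange [348 190   6  13  53] [350.8 196.3]
blue [351 187   9   7  26] [356.2 188.8]
blue [334 188  28  26 196] [343.4 202.7]
blue [318 195   4  17  46] [319.5 203. ]
blue [287 196   9  21 113] [291.  206.3]
```

View pics/c0.png

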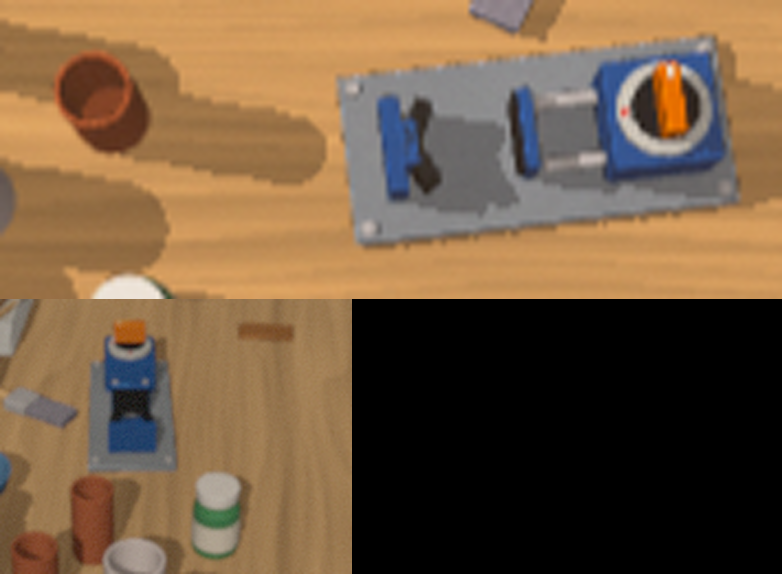

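```bash
python3 - <<'E'
from h import *
from scipy.spatial.transform import Rotation as Ro
C=lambda x,y:(205+(x+.5)/4.6-.5,175+(y+.5)/4.6-.5)
P=lambda x,y,z:plane("top",*C(x,y),z)
cs=[P(338,75,.012),P(712,38,.012),P(738,202,.012),P(362,244,.012)]
for c in cs: print(c.round(4))
ctr=sum(cs)/4; print("ctr",ctr)
y=(cs[0]+cs[3]-cs[1]-cs[2]);y/=np.linalg.norm(y); x=np.array([y[1],-y[0],0]); print("yaxis",y,"yaw",np.degrees(np.arctan2(-y[0],y[1])), [np.linalg.norm(cs[i]-cs[i-1]) for i in range(4)])
L=lambda p:((p-ctr)@x*1000,(p-ctr)@y*1000)
print("ring",P(663,107,.077),L(P(663,107,.077)))
print("bar top ends",L(P(671,62,.111)),L(P(676,134,.111)))
print("jaw face top",L(P(511,92,.06)),L(P(519,170,.06)),"V faces top",L(P(424,98,.056)),L(P(407,140,.056)),L(P(437,180,.056)))
print("beaker top",P(95,88,.1))
o1,d1=ray("top",*C(95,88)); print("beaker side",plane("side",261.8,251.8-.3,.1))
im=cv2.imread("pics/top0.png"); si=cv2.imread("pics/side0.png")
for n,I in(("top",im),("side",si)):
  for s,ce,l in blobs(I,(5,190,140),(20,255,255)):
    print(n,s,ce.round(1),plane(n,*ce,.105 if n=="side" else .109))
    if n=="top" and 340<ce[0]<360:
      pts=np.array([plane(n,u,v,.111) for v,u in np.argwhere(l)]); w,V=np.linalg.eigh(np.cov((pts-pts.mean(0))[:,:2].T)); print(V[:,1],np.degrees(np.arctan2(*V[::-1,1])))
s=telemetry.observe(); R=Ro.from_euler("xyz",s["tool_rot"]).as_matrix(); print(R.round(3))
E
```

```text
[0.6131 0.0409 0.012 ]
[ 0.6404 -0.2236  0.012 ]
[ 0.5231 -0.2377  0.012 ]
[0.4928 0.0236 0.012 ]
ctr [ 0.56736704 -0.09920434  0.012     ]
yaxis [-0.10885895  0.99405721  0.        ] yaw 6.249543458150215 [np.float64(0.12154676159062228), np.float64(0.2658770907564357), np.float64(0.11813024859323108), np.float64(0.2630384684245141)]
ring [ 0.57688946 -0.17679588  0.077     ] (np.float64(1.0193026472955042), np.float64(-78.16702820758685))
bar top ends (np.float64(23.604033705363815), np.float64(-80.93949980696458)) (np.float64(-23.938240296784894), np.float64(-77.60256214890342))
jaw face top (np.float64(25.50602522377876), np.float64(19.274085183929262)) (np.float64(-28.31610982386028), np.float64(20.428849137137018)) V faces top (np.float64(28.50938590727233), np.float64(78.11542635278829)) (np.float64(0.8429738062321807), np.float64(92.81958841705328)) (np.float64(-28.593586021001578), np.float64(75.74798116410265))
beaker top [0.58401133 0.1988744  0.1       ]
beaker side [0.58246323 0.20323427 0.1       ]
top [347 189   8  16  81] [350.2 196.7] [ 0.57375597 -0.17589771  0.109     ]
[-0.9912597  -0.13192504] -172.41915275436438
side [272 175  14   9 103] [278.9 179.3] [ 0.57465604 -0.16350512  0.105     ]
[[-0.     0.373 -0.928]
 [ 0.001 -0.928 -0.373]
 [-1.    -0.001  0.   ]]
```

>>> play_rows(
  deltas=[
    [22, 49, 0, 0, 0, 4.7, 85],
    [22, 49, 0, 0, 0, 4.7, 85],
    [22, 49, 0, 0, 0, 4.7, 85],
    [22, 49, 0, 0, 0, 4.7, 85],
    [22, 49, 0, 0, 0, 4.7, 85],
    [22, 49, 0, 0, 0, 4.7, 85],
    [22, 49, 0, 0, 0, 4.7, 85],
    [22, 49, 0, 0, 0, 4.7, 85],
  ],
  grip_force=25,
)

```text
clock: 1.1
position: [0.4092, -0.1864, 0.2013]
tool_rot: [0.503, 1.571, -1.598]
force: [1.2, -1.1, 0.1]
grip_width: 0.0851
```

>>> play_rows(
  deltas=[
    [22, 49, 0, 0, 0, 4.7, 85],
    [22, 49, 0, 0, 0, 4.7, 85],
    [22, 49, 0, 0, 0, 4.7, 85],
    [22, 49, 0, 0, 0, 4.7, 85],
    [22, 49, 0, 0, 0, 4.7, 85],
    [22, 49, 0, 0, 0, 4.7, 85],
    [22, 45, 0, 0, 0, 4.2, 85],
    [21, 41, 0, 0, 0, 4.0, 85],
  ],
)

```text
clock: 2.1
position: [0.5842, 0.1936, 0.201]
tool_rot: [-1.45, 1.57, -2.915]
force: [0.3, -0.9, 0.5]
grip_width: 0.0848
```

```bash
cat > st.py <<'E'
from h import *
from scipy.spatial.transform import Rotation as Ro
def st():
    s=telemetry.observe(); R=Ro.from_euler("xyz",s["tool_rot"]).as_matrix()
    print(round(s["clock"],2),"pos",(s["position"]*1000).round(1),"yang",np.degrees(np.arctan2(R[1,1],R[0,1])).round(2),"xax",R[:,0].round(3),"F",s["force"].round(1),"M",s["moment"].round(2),"w",round(s["grip_width"]*1000,1),"q7",s["qpos"][[4,6]].round(2))
    return s,R
E
python3 -c "
from st import *
st(); grab('top','t1',(190,160,270,230),7)"
```

```text
2.1 pos [584.2 193.6 201. ] yang 6.02 xax [-0.001 -0.    -1.   ] F [ 0.3 -0.9  0.5] M [-0.04  0.02 -0.02] w 84.8 q7 [ 0.33 -0.59]
```

View pics/t1.png

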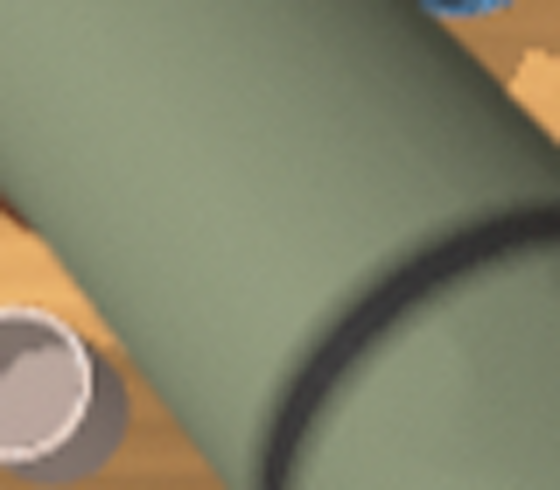

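>>> play_rows(
  deltas=[
    [0, 8, -10, 0, 0, 0.5, 85],
    [0, 0, -35, 0, 0, 0, 85],
    [0, 0, -35, 0, 0, 0, 85],
    [0, 0, -20, 0, 0, 0, 85],
    [0, 0, 0, 0, 0, 0, 85],
  ],
)

```text
clock: 2.78
position: [0.5831, 0.1992, 0.1002]
tool_rot: [-1.251, 1.569, -2.711]
force: [-0.4, 0.3, -0.3]
grip_width: 0.0848
```

```bash
python3 -c "
from st import *
st(); grab('side','s1',(190,180,340,300),5)"
```

```text
2.77 pos [583.1 199.2 100.2] yang 6.35 xax [-0.002 -0.001 -1.   ] F [-0.4  0.3 -0.3] M [-0.02 -0.04  0.02] w 84.8 q7 [ 0.41 -0.65]
```

View pics/s1.png

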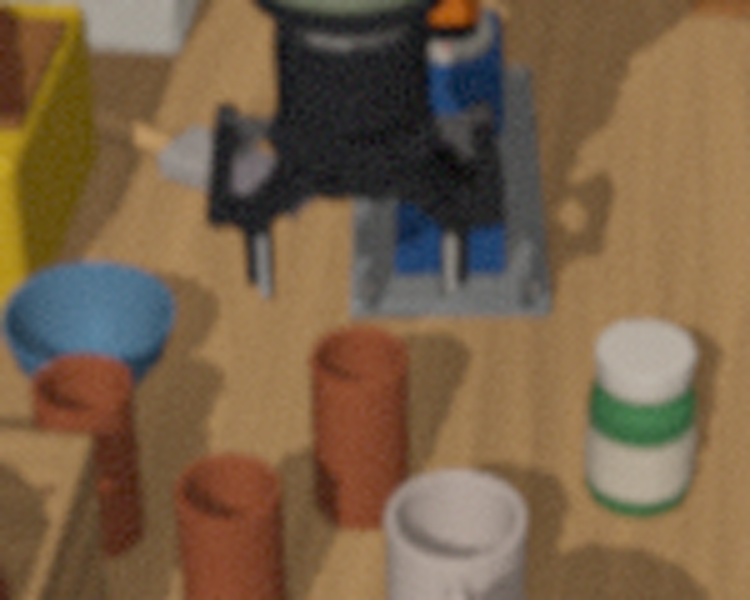

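```bash
python3 -c "
from st import *
for z in(.107,.113): print(plane('side',243,238,z),plane('side',280.4,237,z),plane('side',261.7,237.5,z))
print(plane('side',190+359.5/5,180+352/5,.1), proj('side',[[.5835,.2,.1],[.5835,.2,.0]]))
I=cv2.imread('pics/s1_full.png')
for s,ce,l in blobs(I,(0,100,40),(12,255,255)): print(s,ce)
for s,ce,l in blobs(cv2.imread('pics/side0.png'),(0,100,40),(12,255,255)): print(s,ce)
"
```

```text
[0.63813057 0.15988405 0.107     ] [0.5398979  0.14555882 0.107     ] [0.58908789 0.15272133 0.107     ]
[0.63660983 0.16780082 0.113     ] [0.53913894 0.15358669 0.113     ] [0.58794747 0.16069365 0.113     ]
[0.58278875 0.19867165 0.1       ] [[261.56123085 250.70026312]
 [262.27803882 279.8342813 ]]
[448 133   5  16  47] [450.06382979 139.76595745]
[275 175  12  11  39] [279.84615385 181.53846154]
[154 183  41  22 757] [174.17040951 193.49801849]
[252 245  20  41 692] [261.44075145 264.23410405]
[196 251  23  41 478] [209.23430962 267.04393305]
[224 271  24  43 832] [235.99519231 291.578125  ]
[ 154  272   39   59 1733] [172.23946913 300.71552222]
[250 306  14  12  58] [254.63793103 309.89655172]
[373  47   5  12  20] [375.3   52.55]
[391  86   8  14  28] [393.96428571  92.71428571]
[401  96  10  11  29] [406.10344828 101.27586207]
[385  99  10  15  31] [389.77419355 106.64516129]
[408 107  13  16  57] [413.43859649 113.52631579]
[451 115  14  18  90] [458.04444444 121.48888889]
[417 118  25  13  64] [429.578125 123.765625]
[383 123   8  13  23] [386.82608696 129.26086957]
[414 127   8   7  21] [417.66666667 130.        ]
[272 181  15   5  27] [279.18518519 183.81481481]
[154 183  42  23 762] [174.25984252 193.61023622]
[252 244  20  42 689] [261.4383164  264.40348331]
[196 251  23  41 476] [209.17857143 266.90966387]
[224 271  24  43 834] [236.00479616 291.49520384]
[ 154  272   39   60 1734] [172.23068051 300.70876586]
[250 305  14  13  56] [255.25       309.53571429]
```

>>> play_rows(
  deltas=[
    [1, 1, -20, 0, 0, 0.2, 85],
    [0, 0, -19, 0, 0, 0, 85],
    [0, 0, 0, 0, 0, 0, 85],
  ],
)

```text
clock: 3.2
position: [0.5839, 0.2006, 0.0607]
tool_rot: [-1.329, 1.568, -2.785]
force: [-0.8, 0.7, 1.0]
grip_width: 0.0847
```

```bash
python3 -c "
from st import *
st(); grab('side','s2',(190,180,340,300),5)"
```

```text
3.2 pos [583.9 200.6  60.7] yang 6.58 xax [-0.002 -0.001 -1.   ] F [-0.8  0.7  1. ] M [ 0.01 -0.01  0.01] w 84.7 q7 [ 0.44 -0.68]
```

View pics/s2.png

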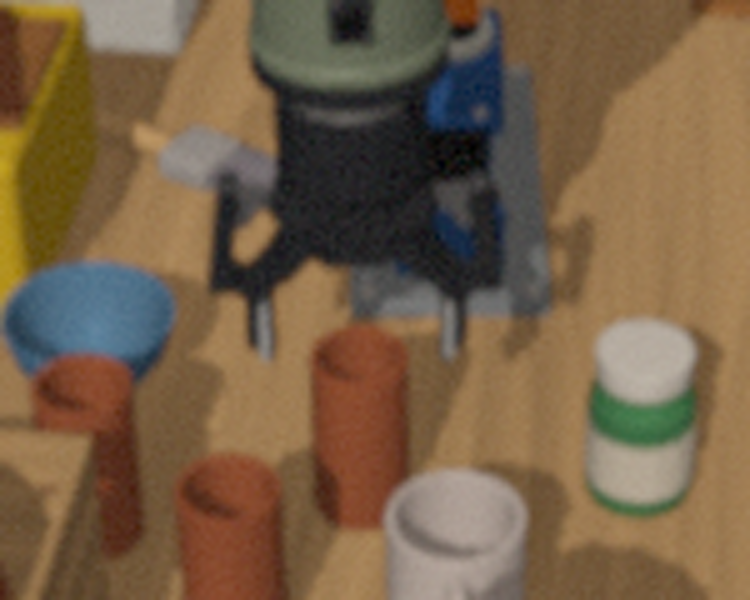

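```bash
python3 -c "
from st import *
print(proj('side',[[.2327,-.5797,.2008],[.2327,-.5797,.2138],[.2327,-.5797,.275]]),proj('top',[[.2327,-.5797,.2008],[.2327,-.5797,.275]]))
print(proj('side',[[.584,.2,.061],[.584,.2,.074],[.584,.2,.1],[.584,.167,.074],[.584,.2,.134]]))
I=cv2.imread('pics/top0.png');J=cv2.imread('pics/side0.png')
a=cv2.resize(I[310:360,490:560],None,fx=5,fy=5);b=cv2.resize(J[20:120,350:430],None,fx=5,fy=5)
o=np.zeros((500,760,3),np.uint8);o[:250,:350]=a;o[:500,355:755]=b
cv2.imwrite('pics/g.png',o)
T=grab('top','t2')
"
```

```text
[[380.33270013 107.01507317]
 [380.71878666 103.73487847]
 [382.5664643   87.96758579]] [[520.55423489 320.91548343]
 [539.63079537 324.38945216]]
[[261.65825778 262.36231318]
 [261.56279878 258.51657121]
 [261.36912042 250.68828372]
 [263.14348942 250.7197847 ]
 [261.11018051 240.16805607]]
```

View pics/g.png

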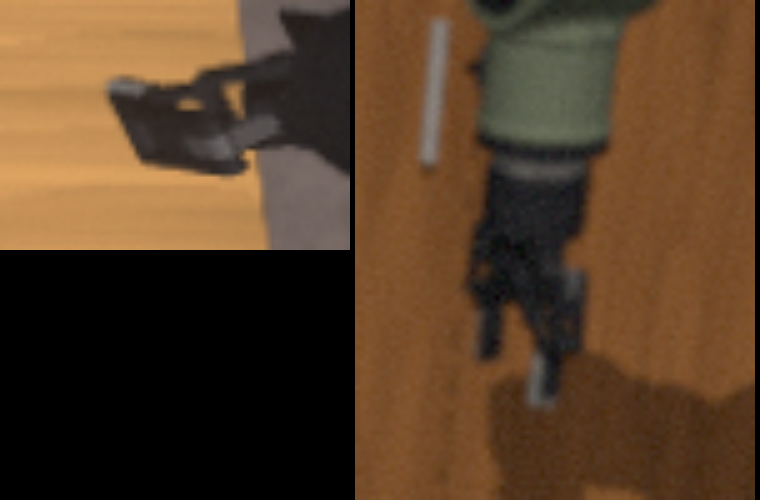

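```bash
python3 -c "
from st import *
p=np.array([.2327,-.5797,.2008]);y=np.array([.373,-.928,0]);z=np.array([-.928,-.373,0])
o=np.zeros((590,790,3),np.uint8);k=0
for n,f,(x0,y0,x1,y1),s,off in (('top','top0',(500,305,560,360),7,(0,0)),('side','side0',(360,60,410,120),7,(430,0))):
  I=cv2.resize(cv2.imread(f'pics/{f}.png')[y0:y1,x0:x1],None,fx=s,fy=s,interpolation=cv2.INTER_CUBIC)
  I=cv2.convertScaleAbs(I,alpha=1.7,beta=10)
  for lat,h,c in((0,.026,(0,0,255)),(.033,0,(0,255,0))):
    for sg in(1,-1):
      q=[p+y*sg*.0425+z*(lat+e)+np.array([0,0,.013+h+dz]) for e,dz in((-.011,0),(.011,0),(.011,.03),(-.011,.03))]
      u=(proj(n,q)-[x0,y0]+.5)*s
      cv2.polylines(I,[u.astype(int)],True,c,1)
  hh,ww=I.shape[:2];hh=min(hh,590);ww=min(ww,790-off[0]);o[:hh,off[0]:off[0]+ww]=I[:hh,:ww]
cv2.imwrite('pics/g2.png',o)
"
```

```text
(no output)
```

View pics/g2.png

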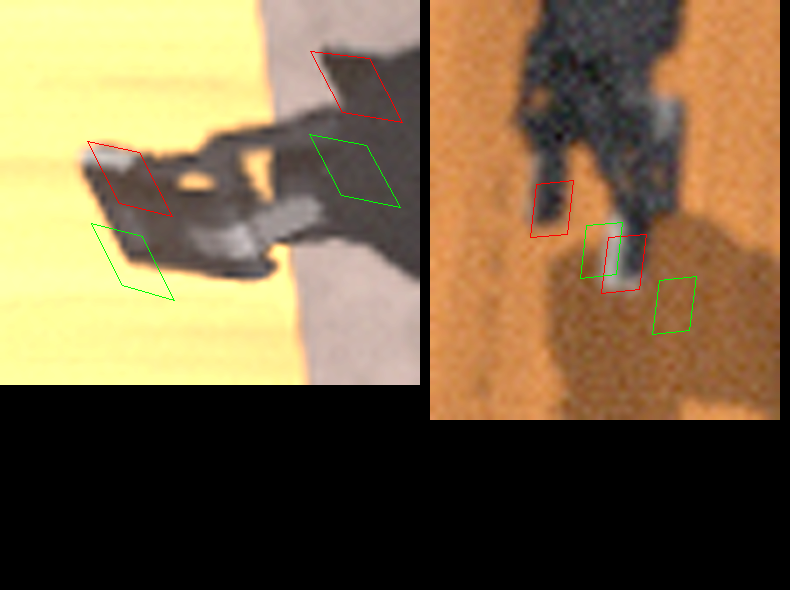

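>>> play_rows(
  deltas=[
    [0, 0, -10, 0, 0, 0, 85],
    [0, 0, -11, 0, 0, 0, 85],
    [0, 0, 0, 0, 0, 0, 75],
    [0, 0, 0, 0, 0, 0, 65],
    [0, 0, 0, 0, 0, 0, 58],
  ],
  grip_force=25,
)

```text
clock: 3.92
position: [0.5849, 0.2011, 0.0415]
tool_rot: [1.951, 1.57, 0.495]
force: [-0.1, -1.1, 0.3]
grip_width: 0.0579
```

```bash
python3 -c "
from st import *
st(); grab('side','s3',(190,180,340,300),5)"
```

```text
3.92 pos [584.9 201.1  41.5] yang 6.57 xax [ 0.  0. -1.] F [-0.1 -1.1  0.3] M [-0.02  0.    0.01] w 57.9 q7 [ 0.46 -0.69]
```

View pics/s3.png

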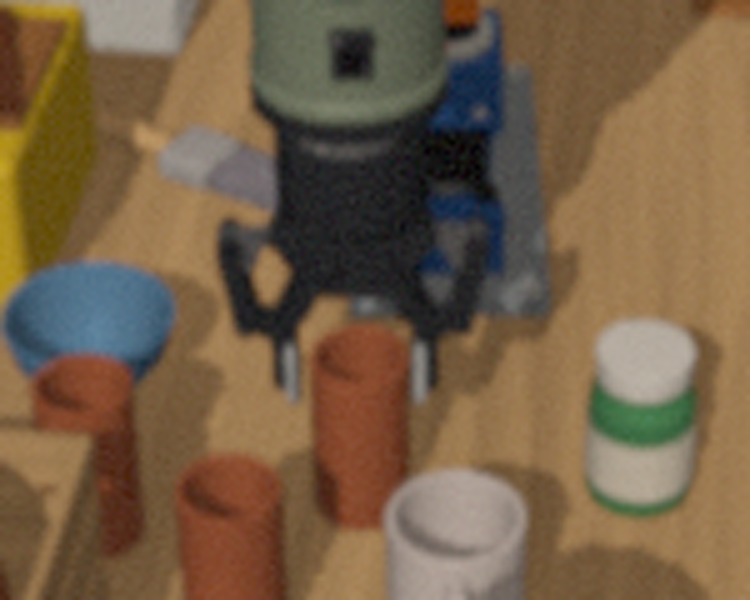

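>>> play_rows(
  deltas=[
    [-1.5, 0, 0, 0, 0, 0, 58],
    [0, 0, 0, 0, 0, 0, 54],
    [0, 0, 0, 0, 0, 0, 50],
    [0, 0, 0, 0, 0, 0, 46],
    [0, 0, 0, 0, 0, 0, 46],
  ],
)

```text
clock: 4.6
position: [0.5835, 0.201, 0.0416]
tool_rot: [1.548, 1.571, 0.092]
force: [-1.3, -0.7, 5.9]
grip_width: 0.0514
```

```bash
python3 -c "
from st import *
st()"
```

```text
4.6 pos [583.5 201.   41.6] yang 6.57 xax [ 0.  0. -1.] F [-1.3 -0.7  5.9] M [-0.12  0.44 -0.03] w 51.4 q7 [ 0.46 -0.7 ]
```

>>> play_rows(
  deltas=[
    [0, 0, 5, 0, 0, 0, 46],
    [0, 0, 25, 0, 0, 0, 46],
    [0, 0, 35, 0, 0, 0, 46],
    [0, 0, 30, 0, 0, 0, 46],
    [-2, -20, 5, 0, 0, 0, 46],
    [-4, -40, 0, 0, 0, 0, 46],
    [-4, -45, 0, 0, 0, 0, 46],
    [-4, -45, 0, 0, 0, 0, 46],
  ],
)

```text
clock: 5.6
position: [0.5684, 0.0484, 0.1405]
tool_rot: [-1.205, 1.569, -2.662]
force: [1.1, -0.0, -1.9]
grip_width: 0.0518
```

>>> play_rows(
  deltas=[
    [-4, -45, 0, 0, 0, 0, 46],
    [-3, -37, 0, 0, 0, 0, 46],
    [-1, -19, 0, 0, 0, 0, 46],
    [0, 0, 0, 0, 0, 0, 46],
  ],
)

```text
clock: 6.1
position: [0.5609, -0.0516, 0.1408]
tool_rot: [-1.394, 1.57, -2.852]
force: [0.4, 0.5, -1.4]
grip_width: 0.0514
```

```bash
python3 -c "
from st import *
st(); I=grab('side','s4',(220,140,340,240),6)
for s,ce,l in blobs(I,(0,100,40),(12,255,255)): print(s,ce)
"
```

```text
6.1 pos [560.9 -51.6 140.8] yang 6.44 xax [-0.001 -0.    -1.   ] F [ 0.4  0.5 -1.4] M [ 0.02 -0.01  0.04] w 51.4 q7 [ 0.35 -0.21]
[448 124  14  31 240] [454.02083333 138.3625    ]
[382 128  12   9  31] [388.06451613 132.09677419]
[271 166  18  38 581] [279.6454389  184.54733219]
[154 183  42  23 769] [174.2756827  193.53315995]
[196 251  23  41 474] [209.13291139 266.91350211]
[225 271  23  44 823] [235.94289186 291.53584447]
[ 154  272   39   59 1729] [172.23076923 300.75072296]
[250 306  13  11  51] [254.80392157 309.74509804]
```

View pics/s4.png

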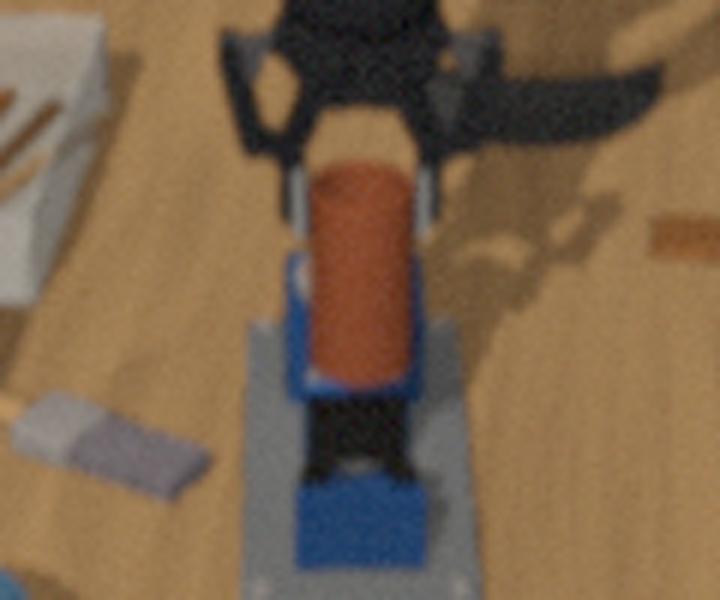

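```bash
python3 -c "
from st import *
a=np.linspace(0,2*np.pi,60)
def box(x,y,zb):
  q=np.array([[x+.026*np.cos(t),y+.026*np.sin(t),zb+h] for t in a for h in(0,.1)]);u=proj('side',q);return u.min(0).round(1),u.max(0).round(1),u.mean(0).round(1)
print(box(.5609,-.0516,.099),box(.5609,-.0466,.099),box(.5659,-.0516,.099))
k=np.radians(6.5);x=np.array([np.cos(k),np.sin(k),0]);y=np.array([-np.sin(k),np.cos(k),0]);c=np.array([.5674,-.0992,.012])
L=lambda p:(((p-c)@x*1000).round(1),((p-c)@y*1000).round(1))
S=lambda u,v,z:L(plane('side',220+u/6,140+v/6,z))
print('V top front L/R',S(300,478,.056),S(427,480,.056),'bottom',S(297,565,.012),S(426,568,.012))
print('jaw top front',S(308,398,.06),S(410,398,.06))
print('plate edges @row 500',S(244,500,.012),S(474,500,.012),'knob housing bottom?',S(292,255,.067),S(420,258,.067))
"
```

```text
(array([270.8, 166.2]), array([288.8, 204.4]), array([279.6, 185.1])) (array([270.6, 167. ]), array([288.7, 205.3]), array([279.5, 186. ])) (array([269.1, 166.1]), array([287.1, 204.3]), array([277.9, 185. ]))
V top front L/R (np.float64(28.6), np.float64(90.9)) (np.float64(-34.5), np.float64(93.5)) bottom (np.float64(30.5), np.float64(103.9)) (np.float64(-34.1), np.float64(107.3))
jaw top front (np.float64(24.5), np.float64(24.2)) (np.float64(-28.1), np.float64(24.8))
plate edges @row 500 (np.float64(58.0), np.float64(46.8)) (np.float64(-61.1), np.float64(48.4)) knob housing bottom? (np.float64(33.0), np.float64(-109.9)) (np.float64(-37.5), np.float64(-105.8))
```

>>> play_rows(
  deltas=[
    [0, 2, -15, 0, 0, 0, 46],
    [0, 0, -25, 0, 0, 0, 46],
    [0, 0, -12, 0, 0, 0, 46],
    [0, 0, -8, 0, 0, 0, 46],
    [0, 0, -8, 0, 0, 0, 46],
    [0, 0, -8, 0, 0, 0, 46],
    [0, 0, -6, 0, 0, 0, 46],
    [0, 0, 0, 0, 0, 0, 46],
  ],
)

```text
clock: 7.15
position: [0.5611, -0.048, 0.059]
tool_rot: [-1.753, 1.57, 3.074]
force: [-0.8, -0.2, -0.7]
grip_width: 0.0512
```

```bash
python3 -c "
from st import *
st()"
```

```text
7.15 pos [561.1 -48.   59. ] yang 6.57 xax [-0.001  0.    -1.   ] F [-0.8 -0.2 -0.7] M [ 0.05  0.04 -0.01] w 51.2 q7 [ 0.44 -0.29]
```

>>> play_rows(
  deltas=[
    [0, 0, -2, 0, 0, 0, 46],
    [0, 0, -1.5, 0, 0, 0, 46],
    [0, 0, -0.7, 0, 0, 0, 46],
    [0, 0, 0, 0, 0, 0, 46],
  ],
)

```text
clock: 7.65
position: [0.5613, -0.048, 0.0551]
tool_rot: [-1.307, 1.571, -2.763]
force: [0.4, -0.2, -1.1]
grip_width: 0.0518
```

```bash
python3 -c "
from st import *
st()
I=grab('side','s5',(220,140,340,240),6)
for s,ce,l in blobs(I,(0,100,40),(12,255,255),200): print(s,ce)"
```

```text
7.65 pos [561.3 -48.   55.1] yang 6.57 xax [-0. -0. -1.] F [ 0.4 -0.2 -1.1] M [-0.   -0.01 -0.01] w 51.8 q7 [ 0.44 -0.29]
[153 182  42  24 760] [173.95       193.55657895]
[271 192  17  27 403] [279.32009926 205.03473945]
[196 251  23  41 482] [209.25726141 267.093361  ]
[225 271  23  43 831] [235.99277978 291.51624549]
[ 154  272   39   60 1727] [172.23219456 300.72900984]
```

>>> play_rows(
  deltas=[
    [0, 0, -0.7, 0, 0, 0, 46],
    [0, 0, -0.7, 0, 0, 0, 46],
    [0, 0, 0, 0, 0, 0, 46],
  ],
)

```text
clock: 8.07
position: [0.5613, -0.048, 0.0537]
tool_rot: [-1.033, 1.571, -2.489]
force: [-0.6, 0.1, -2.4]
grip_width: 0.0515
```

```bash
python3 -c "
from st import *
st()"
```

```text
8.07 pos [561.3 -48.   53.7] yang 6.57 xax [-0. -0. -1.] F [-0.6  0.1 -2.4] M [ 0.01 -0.01 -0.04] w 51.5 q7 [ 0.44 -0.3 ]
```

>>> play_rows(
  deltas=[
    [0, 0, -0.7, 0, 0, 0, 46],
    [0, 0, 0, 0, 0, 0, 46],
  ],
)

```text
clock: 8.32
position: [0.5615, -0.048, 0.0535]
tool_rot: [0.945, 1.57, -0.511]
force: [-3.1, 0.4, 10.6]
grip_width: 0.0516
```

>>> play_rows(
  deltas=[
    [0, 0, -0.7, 0, 0, 0, 46],
    [0, 0, 0, 0, 0, 0, 46],
  ],
)

```text
clock: 8.57
position: [0.5616, -0.048, 0.0534]
tool_rot: [0.75, 1.57, -0.706]
force: [-6.4, -0.4, 22.2]
grip_width: 0.0518
```

>>> play_rows(
  deltas=[
    [0, 0, 1.2, 0, 0, 0, 46],
    [0, 0, 0, 0, 0, 0, 54],
    [0, 0, 0, 0, 0, 0, 60],
    [0, 0, 0, 0, 0, 0, 75],
    [0, 0, 0, 0, 0, 0, 85],
    [0, 0, 15, 0, 0, 0, 85],
    [0, 0, 40, 0, 0, 0, 85],
    [0, 0, 50, 0, 0, 0, 85],
  ],
)

```text
clock: 9.57
position: [0.5609, -0.0478, 0.1601]
tool_rot: [-2.071, 1.57, 2.756]
force: [0.9, -1.5, 0.1]
grip_width: 0.0853
```

```bash
python3 -c "
from st import *
st()
I=grab('side','s6',(220,140,340,240),6)
for s,ce,l in blobs(I,(0,100,40),(12,255,255),200): print(s,ce)
a=np.linspace(0,2*np.pi,60)
def box(x,y,zb):
  q=np.array([[x+.026*np.cos(t),y+.026*np.sin(t),zb+h] for t in a for h in(0,.1)]);u=proj('side',q);return u.min(0).round(1),u.max(0).round(1)
print(box(.5615,-.048,.012))"
```

```text
9.57 pos [560.9 -47.8 160.1] yang 6.6 xax [-0.001  0.    -1.   ] F [ 0.9 -1.5  0.1] M [ 0.03 -0.01  0.  ] w 85.3 q7 [ 0.33 -0.2 ]
[448 123  14  33 251] [454.16334661 137.87250996]
[154 182  42  23 766] [174.1383812  193.52219321]
[272 193  16  26 385] [279.45454545 205.45194805]
[196 251  23  41 473] [209.21141649 267.11839323]
[224 271  24  43 829] [235.96381182 291.48130277]
[ 154  272   38   59 1738] [172.25604143 300.6438435 ]
(array([270.7, 192.1]), array([288.1, 229. ]))
```

>>> play_rows(
  deltas=[
    [1, -13, 0, 0, 0, 10, 85],
    [2, -16, 0, 0, 0, 10, 85],
    [2, -16, 0, 0, 0, 10, 85],
    [2, -16, 0, 0, 0, 10, 85],
    [2, -16, 0, 0, 0, 10, 85],
    [2, -16, 0, 0, 0, 10, 85],
    [2, -16, 0, 0, 0, 10, 85],
    [1, -16, 0, 0, 0, 10, 85],
  ],
)

```text
clock: 10.62
position: [0.5755, -0.1737, 0.1595]
tool_rot: [-0.636, 1.57, -0.69]
force: [0.2, -0.1, -0.4]
grip_width: 0.0853
```

>>> play_rows(
  deltas=[
    [0.5, -5, 0, 0, 0, 10, 85],
    [0, 0, -30, 0, 0, 0, 85],
    [0, 0, -20, 0, 0, 0, 85],
    [0, 0, 0, 0, 0, 0, 85],
  ],
)

```text
clock: 11.12
position: [0.5752, -0.1778, 0.1078]
tool_rot: [2.814, 1.569, 2.929]
force: [-0.0, 0.3, -0.5]
grip_width: 0.0853
```

```bash
python3 -c "
from st import *
st()
I=grab('side','s7',(240,130,320,190),9)
for s,ce,l in blobs(I,(5,190,140),(20,255,255)): print(s,ce)
print(proj('side',[[.5755,-.1775,.111]]))
"
```

```text
11.12 pos [ 575.2 -177.8  107.8] yang 96.58 xax [-0.002  0.    -1.   ] F [-0.   0.3 -0.5] M [ 0.02 -0.03  0.02] w 85.3 q7 [0.65 1.35]
[272 175  14   9 104] [278.75       179.27884615]
[[279.04515531 175.48046899]]
```

View pics/s7.png

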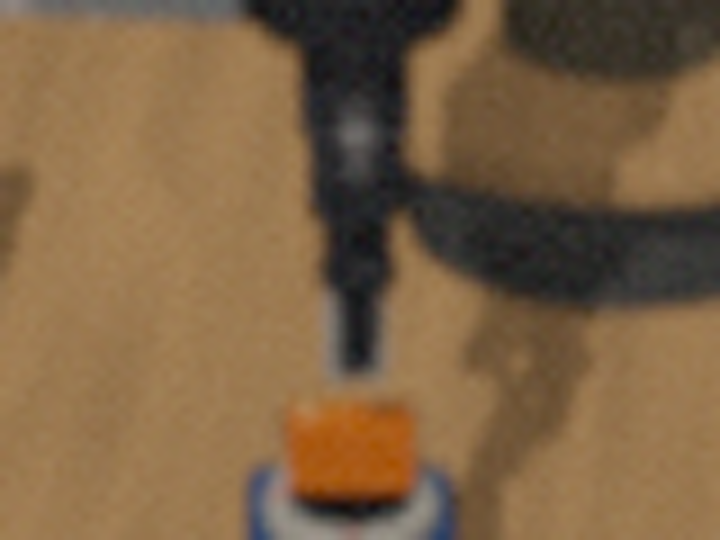

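>>> play_rows(
  deltas=[
    [0.7, 0, -15, 0, 0, 0, 85],
    [0, 0, -15, 0, 0, 0, 85],
    [0, 0, -10, 0, 0, 0, 85],
    [0, 0, -3, 0, 0, 0, 60],
    [0, 0, 0, 0, 0, 0, 40],
    [0, 0, 0, 0, 0, 0, 28],
  ],
  grip_force=50,
)

```text
clock: 11.92
position: [0.5767, -0.178, 0.0658]
tool_rot: [-0.426, 1.57, -0.312]
force: [0.6, 1.0, 0.1]
grip_width: 0.0316
```

>>> play_rows(
  deltas=[
    [0, 0, 0, 0, 0, 0, 22],
    [0, 0, 0, 0, 0, 0, 18],
    [0, 0, 0, 0, 0, 0, 12],
    [0, 0, 0, 0, 0, 0, 8],
    [0, 0, 0, 0, 0, 0, 8],
  ],
)

```text
clock: 12.55
position: [0.5768, -0.1792, 0.066]
tool_rot: [-1.318, 1.569, -1.204]
force: [-0.4, -4.7, 5.4]
grip_width: 0.0128
```

```bash
python3 -c "
from st import *
st()
I=grab('side','s8',(240,130,320,190),9)
for s,ce,l in blobs(I,(5,190,140),(20,255,255)): print(s,ce)
"
```

```text
12.55 pos [ 576.8 -179.2   66. ] yang 96.52 xax [ 0.001 -0.002 -1.   ] F [-0.4 -4.7  5.4] M [-1.14  0.11  0.05] w 12.8 q7 [0.71 1.31]
[272 176  14   8  50] [279.42 180.58]
```

>>> play_rows(
  deltas=[
    [0, -1.2, 0, 0, 0, 0, 8],
    [0, 0, 0, 0, 0, -4, 8],
    [0, 0, 0, 0, 0, -4, 8],
    [0, 0, 0, 0, 0, 0, 8],
  ],
)

```text
clock: 13.1
position: [0.5768, -0.1794, 0.066]
tool_rot: [-0.735, 1.57, -0.76]
force: [-1.1, -2.3, 6.7]
grip_width: 0.0125
```

```bash
python3 -c "
from st import *
st()"
```

```text
13.1 pos [ 576.8 -179.4   66. ] yang 88.56 xax [ 0.001 -0.001 -1.   ] F [-1.1 -2.3  6.7] M [-0.12  0.25  0.05] w 12.5 q7 [0.68 1.19]
```

>>> play_rows(
  deltas=[
    [0, 0, 0, 0, 0, -5, 8],
    [0, 0, 0, 0, 0, -5, 8],
    [0, 0, 0, 0, 0, -5, 8],
    [0, 0, 0, 0, 0, -5, 8],
    [0, 0, 0, 0, 0, -5, 8],
    [0, 0, 0, 0, 0, -5, 8],
  ],
)

```text
clock: 13.85
position: [0.577, -0.1794, 0.066]
tool_rot: [0.075, 1.57, -0.475]
force: [-0.3, -1.7, 6.1]
grip_width: 0.0124
```

```bash
python3 -c "
from st import *
st()"
```

```text
13.85 pos [ 577.  -179.4   66. ] yang 58.49 xax [ 0.001 -0.    -1.   ] F [-0.3 -1.7  6.1] M [-0.16  0.04  0.35] w 12.4 q7 [0.59 0.74]
```

>>> play_rows(
  deltas=[
    [0, 0, 0, 0, 0, -4, 8],
    [0, 0, 0, 0, 0, -4, 8],
    [0, 0, 0, 0, 0, -4, 8],
    [0, 0, 0, 0, 0, -4, 8],
  ],
)

```text
clock: 14.35
position: [0.577, -0.1794, 0.066]
tool_rot: [0.333, 1.57, -0.496]
force: [-0.6, -1.4, 5.5]
grip_width: 0.0128
```

```bash
python3 -c "
from st import *
st()"
```

```text
14.35 pos [ 577.  -179.4   66. ] yang 42.52 xax [ 0.001 -0.001 -1.   ] F [-0.6 -1.4  5.5] M [-0.21 -0.11  0.31] w 12.8 q7 [0.53 0.5 ]
```

>>> play_rows(
  deltas=[
    [0, 0, 0, 0, 0, -3, 8],
    [0, 0, 0, 0, 0, -3, 8],
  ],
)

```text
clock: 14.6
position: [0.577, -0.1794, 0.066]
tool_rot: [0.436, 1.57, -0.497]
force: [0.2, -1.5, 4.8]
grip_width: 0.0127
```

```bash
python3 -c "
from st import *
st()"
```

```text
14.6 pos [ 577.  -179.4   66. ] yang 36.55 xax [ 0.001 -0.001 -1.   ] F [ 0.2 -1.5  4.8] M [-0.33 -0.1   0.34] w 12.7 q7 [0.51 0.41]
```

>>> play_rows(
  deltas=[
    [0, 0, 0, 0, 0, -3, 8],
    [0, 0, 0, 0, 0, -3, 8],
  ],
)

```text
clock: 14.85
position: [0.577, -0.1795, 0.066]
tool_rot: [0.551, 1.57, -0.486]
force: [-0.4, -1.7, 6.0]
grip_width: 0.0127
```

```bash
python3 -c "
from st import *
st()
I=grab('side','s9')
for s,ce,l in blobs(I,(0,100,40),(12,255,255),200): print(s,ce)"
```

```text
14.85 pos [ 577.  -179.5   66. ] yang 30.55 xax [ 0.001 -0.001 -1.   ] F [-0.4 -1.7  6. ] M [-0.24 -0.14  0.34] w 12.7 q7 [0.49 0.33]
[153 183  43  23 769] [174.15084525 193.50715215]
[272 193  16  25 383] [279.48041775 205.44908616]
[196 251  23  41 484] [209.26239669 267.13636364]
[224 271  23  43 831] [235.9410349  291.44404332]
[ 154  272   38   59 1728] [172.27314815 300.65914352]
```

>>> play_rows(
  deltas=[
    [0, 0, 0, 0, 0, -3, 8],
    [0, 0, 0, 0, 0, -3, 8],
  ],
)

```text
clock: 15.15
position: [0.5771, -0.1795, 0.066]
tool_rot: [0.699, 1.57, -0.444]
force: [0.1, -2.1, 5.9]
grip_width: 0.0123
```

```bash
cat > o.py <<'E'
from st import *
st()
I=grab('side','tmp')
for s,ce,l in blobs(I,(0,100,40),(12,255,255),200):
    if 270<ce[0]<290: print(s,ce.round(2))
E
python3 o.py
```

```text
15.15 pos [ 577.1 -179.5   66. ] yang 24.55 xax [ 0.001 -0.001 -1.   ] F [ 0.1 -2.1  5.9] M [-0.33 -0.2   0.29] w 12.3 q7 [0.47 0.24]
[272 193  16  26 382] [279.45 205.48]
```

>>> play_rows(
  deltas=[
    [0, 0, 0, 0, 0, -3, 8],
    [0, 0, 0, 0, 0, -3, 8],
  ],
)

```text
clock: 15.45
position: [0.5771, -0.1795, 0.066]
tool_rot: [0.828, 1.57, -0.419]
force: [-0.6, -1.8, 4.8]
grip_width: 0.0125
```

```bash
python3 o.py
```

```text
15.45 pos [ 577.1 -179.5   66. ] yang 18.55 xax [ 0.001 -0.001 -1.   ] F [-0.6 -1.8  4.8] M [-0.42 -0.2   0.34] w 12.5 q7 [0.45 0.15]
[271 193  17  26 381] [279.39 205.6 ]
```

>>> play_rows(
  deltas=[
    [0, 0, 0, 0, 0, -3, 8],
    [0, 0, 0, 0, 0, -3, 8],
  ],
)

```text
clock: 15.75
position: [0.577, -0.1795, 0.0659]
tool_rot: [0.887, 1.57, -0.464]
force: [0.1, -1.5, 6.0]
grip_width: 0.013
```

```bash
python3 o.py
```

```text
15.75 pos [ 577.  -179.5   65.9] yang 12.55 xax [ 0.001 -0.001 -1.   ] F [ 0.1 -1.5  6. ] M [-0.41 -0.21  0.31] w 13.0 q7 [0.43 0.06]
[271 193  17  26 381] [279.34 205.64]
```

>>> play_rows(
  deltas=[
    [0, 0, 0, 0, 0, -3, 8],
    [0, 0, 0, 0, 0, -3, 8],
  ],
)

```text
clock: 16.05
position: [0.5771, -0.1795, 0.066]
tool_rot: [0.99, 1.569, -0.467]
force: [0.2, -1.3, 6.3]
grip_width: 0.0128
```

```bash
python3 o.py
```

```text
16.05 pos [ 577.1 -179.5   66. ] yang 6.56 xax [ 0.001 -0.001 -1.   ] F [ 0.2 -1.3  6.3] M [-0.44 -0.24  0.29] w 12.8 q7 [ 0.4  -0.02]
[271 194  17  25 377] [279.35 205.79]
```

>>> play_rows(
  deltas=[
    [0, 0, 0, 0, 0, -3, 8],
    [0, 0, 0, 0, 0, -3, 8],
  ],
)

```text
clock: 16.35
position: [0.5771, -0.1795, 0.066]
tool_rot: [1.085, 1.569, -0.476]
force: [0.3, -2.1, 5.8]
grip_width: 0.0126
```

```bash
python3 o.py
```

```text
16.35 pos [ 577.1 -179.5   66. ] yang 0.55 xax [ 0.001 -0.001 -1.   ] F [ 0.3 -2.1  5.8] M [-0.44 -0.28  0.34] w 12.6 q7 [ 0.38 -0.11]
[271 194  17  25 375] [279.28 205.82]
```

>>> play_rows(
  deltas=[
    [0, 0, 0, 0, 0, -3, 8],
    [0, 0, 0, 0, 0, -3, 8],
  ],
)

```text
clock: 16.65
position: [0.5771, -0.1795, 0.066]
tool_rot: [1.192, 1.569, -0.473]
force: [0.2, -2.2, 5.7]
grip_width: 0.0127
```

```bash
python3 o.py
```

```text
16.65 pos [ 577.1 -179.5   66. ] yang -5.44 xax [ 0.001 -0.001 -1.   ] F [ 0.2 -2.2  5.7] M [-0.6 -0.2  0.4] w 12.7 q7 [ 0.36 -0.19]
[271 194  17  25 379] [279.28 205.93]
```

>>> play_rows(
  deltas=[
    [0, 0, 0, 0, 0, -2, 8],
    [0, 0, 0, 0, 0, -2, 8],
  ],
)

```text
clock: 16.95
position: [0.5771, -0.1796, 0.066]
tool_rot: [1.244, 1.569, -0.491]
force: [0.0, -2.6, 5.2]
grip_width: 0.0126
```

```bash
python3 o.py
```

```text
16.95 pos [ 577.1 -179.6   66. ] yang -9.4 xax [ 0.001 -0.001 -1.   ] F [ 0.  -2.6  5.2] M [-0.61 -0.27  0.36] w 12.6 q7 [ 0.34 -0.25]
[271 194  17  25 377] [279.37 205.94]
```

>>> play_rows(
  deltas=[
    [0, 0, 0, 0, 0, -2, 8],
    [0, 0, 0, 0, 0, -2, 8],
  ],
)

```text
clock: 17.25
position: [0.5771, -0.1796, 0.066]
tool_rot: [1.294, 1.569, -0.51]
force: [1.4, -2.5, 5.6]
grip_width: 0.0126
```

```bash
python3 o.py
```

```text
17.25 pos [ 577.1 -179.6   66. ] yang -13.41 xax [ 0.001 -0.001 -1.   ] F [ 1.4 -2.5  5.6] M [-0.55 -0.21  0.36] w 12.6 q7 [ 0.33 -0.31]
[271 194  17  25 380] [279.2 206. ]
```

>>> play_rows(
  deltas=[
    [0, 0, 0, 0, 0, -2, 8],
    [0, 0, 0, 0, 0, -2, 8],
  ],
)

```text
clock: 17.55
position: [0.5771, -0.1797, 0.066]
tool_rot: [1.34, 1.569, -0.534]
force: [0.2, -3.8, 5.7]
grip_width: 0.0126
```

```bash
python3 o.py
```

```text
17.55 pos [ 577.1 -179.7   66. ] yang -17.41 xax [ 0.001 -0.001 -1.   ] F [ 0.2 -3.8  5.7] M [-0.64 -0.28  0.39] w 12.6 q7 [ 0.31 -0.37]
[271 194  17  25 379] [279.23 206.02]
```

>>> play_rows(
  deltas=[
    [0, 0, 0, 0, 0, -2, 8],
    [0, 0, 0, 0, 0, -2, 8],
  ],
)

```text
clock: 17.85
position: [0.5771, -0.1796, 0.066]
tool_rot: [1.393, 1.569, -0.552]
force: [0.6, -2.4, 5.9]
grip_width: 0.0125
```

```bash
python3 o.py
```

```text
17.85 pos [ 577.1 -179.6   66. ] yang -21.4 xax [ 0.001 -0.001 -1.   ] F [ 0.6 -2.4  5.9] M [-0.66 -0.23  0.5 ] w 12.5 q7 [ 0.3  -0.42]
[271 194  17  25 379] [279.32 206.01]
```

>>> play_rows(
  deltas=[
    [0, 0, 0, 0, 0, -2, 8],
    [0, 0, 0, 0, 0, -2, 8],
  ],
)

```text
clock: 18.15
position: [0.5771, -0.1796, 0.066]
tool_rot: [1.489, 1.569, -0.525]
force: [0.5, -3.0, 6.6]
grip_width: 0.0124
```

```bash
python3 o.py
```

```text
18.15 pos [ 577.1 -179.6   66. ] yang -25.41 xax [ 0.001 -0.001 -1.   ] F [ 0.5 -3.   6.6] M [-0.71 -0.28  0.29] w 12.4 q7 [ 0.28 -0.48]
[271 194  17  25 381] [279.24 206.08]
```

>>> play_rows(
  deltas=[
    [0, 0, 0, 0, 0, -2, 8],
  ],
)

```text
clock: 18.32
position: [0.5771, -0.1797, 0.066]
tool_rot: [1.555, 1.569, -0.494]
force: [1.2, -3.6, 5.1]
grip_width: 0.0128
```

```bash
python3 o.py
```

```text
18.32 pos [ 577.1 -179.7   66. ] yang -27.4 xax [ 0.001 -0.001 -1.   ] F [ 1.2 -3.6  5.1] M [-0.68 -0.23 -0.  ] w 12.8 q7 [ 0.27 -0.51]
[271 194  17  25 377] [279.21 205.99]
```

>>> play_rows(
  deltas=[
    [0, 0, 0, 0, 0, -2, 8],
  ],
)

```text
clock: 18.5
position: [0.5771, -0.1797, 0.066]
tool_rot: [1.628, 1.569, -0.456]
force: [1.0, -2.3, 5.0]
grip_width: 0.0127
```

```bash
python3 o.py
```

```text
18.5 pos [ 577.1 -179.7   66. ] yang -29.41 xax [ 0.001 -0.001 -1.   ] F [ 1.  -2.3  5. ] M [-0.57 -0.26 -0.18] w 12.7 q7 [ 0.26 -0.54]
[271 194  17  25 373] [279.35 205.97]
```

>>> play_rows(
  deltas=[
    [0, 0, 0, 0, 0, -2, 8],
  ],
)

```text
clock: 18.68
position: [0.5771, -0.1797, 0.066]
tool_rot: [1.667, 1.569, -0.452]
force: [0.4, -2.5, 5.4]
grip_width: 0.0124
```

```bash
python3 o.py
```

```text
18.68 pos [ 577.1 -179.7   66. ] yang -31.42 xax [ 0.001 -0.001 -1.   ] F [ 0.4 -2.5  5.4] M [-0.69 -0.27 -0.07] w 12.4 q7 [ 0.26 -0.56]
[271 194  17  25 378] [279.22 205.93]
```

>>> play_rows(
  deltas=[
    [0, 0, 0, 0, 0, -2, 8],
  ],
)

```text
clock: 18.85
position: [0.5771, -0.1797, 0.066]
tool_rot: [1.707, 1.569, -0.447]
force: [0.3, -3.1, 5.3]
grip_width: 0.0124
```

```bash
python3 o.py
```

```text
18.85 pos [ 577.1 -179.7   66. ] yang -33.41 xax [ 0.001 -0.001 -1.   ] F [ 0.3 -3.1  5.3] M [-0.65 -0.22  0.11] w 12.4 q7 [ 0.25 -0.59]
[271 194  17  25 375] [279.33 205.97]
```

>>> play_rows(
  deltas=[
    [0, 0, 0, 0, 0, 0, 20],
    [0, 0, 0, 0, 0, 0, 35],
    [0, 0, 0, 0, 0, 0, 45],
    [0, 0, 0, 0, 0, 0, 45],
    [0, 0, 15, 0, 0, 0, 45],
    [0, 0, 35, 0, 0, 0, 45],
    [0, 0, 45, 0, 0, 0, 45],
    [0, 0, 45, 0, 0, 0, 45],
  ],
)

```text
clock: 19.9
position: [0.5765, -0.1791, 0.208]
tool_rot: [2.096, 1.57, -0.058]
force: [0.5, -0.3, -0.3]
grip_width: 0.045
```

>>> play_rows(
  deltas=[
    [-10, -40, 20, 0, 0, 0, 45],
    [-20, -50, 0, 0, 0, 0, 45],
    [-25, -50, 0, 0, 0, 0, 45],
    [-25, -50, 0, 0, 0, 0, 45],
    [-25, -50, 0, 0, 0, 0, 45],
    [-15, -30, 0, 0, 0, 0, 45],
    [0, 0, 0, 0, 0, 0, 45],
  ],
)

```text
clock: 20.78
position: [0.4546, -0.4517, 0.2263]
tool_rot: [0.382, 1.57, -1.776]
force: [0.6, 0.1, 0.4]
grip_width: 0.0448
```

```bash
python3 -c "
from st import *
st()
T=grab('top','tf');S=grab('side','sf')
a=cv2.resize(T[140:260,190:380],None,fx=4,fy=4,interpolation=cv2.INTER_CUBIC)[:300*2]
b=cv2.resize(S[150:250,220:340],None,fx=4,fy=4,interpolation=cv2.INTER_CUBIC)
a=cv2.resize(T[175:240,270:375],None,fx=4.5,fy=4.5,interpolation=cv2.INTER_CUBIC)
o=np.zeros((598,790,3),np.uint8);o[:a.shape[0],:a.shape[1]]=a;h=598-a.shape[0];b=cv2.resize(S[165:240,230:330],None,fx=4,fy=4,interpolation=cv2.INTER_CUBIC);o[a.shape[0]:a.shape[0]+b.shape[0],:b.shape[1]]=b
cv2.imwrite('pics/fin.png',o)
for n,f,I in(('top','top0',T),('side','side0',S)):
  D=cv2.absdiff(cv2.imread(f'pics/{f}.png'),I).max(2)
  m,l,s,c=cv2.connectedComponentsWithStats((D>45).astype(np.uint8))
  print(n,[(list(map(int,q[:5]))) for q in s[1:] if q[4]>25])
"
```

```text
20.77 pos [ 454.6 -451.7  226.3] yang -33.66 xax [-0.    -0.001 -1.   ] F [0.6 0.1 0.4] M [ 0.06  0.05 -0.01] w 44.8 q7 [ 0.15 -0.02]
top [[550, 177, 10, 45, 221], [511, 187, 34, 11, 135], [218, 188, 58, 27, 828], [343, 188, 11, 10, 57], [297, 192, 25, 23, 435], [348, 195, 11, 10, 62], [535, 209, 15, 17, 82], [496, 210, 10, 25, 49], [519, 210, 13, 15, 119], [336, 232, 224, 188, 14315], [365, 374, 36, 4, 50], [278, 385, 19, 27, 113], [244, 396, 16, 24, 79], [288, 406, 12, 14, 32]]
side [[304, 0, 67, 44, 973], [370, 0, 61, 30, 1045], [433, 0, 30, 116, 813], [308, 30, 6, 10, 36], [498, 42, 12, 5, 45], [306, 44, 34, 61, 1066], [372, 46, 33, 59, 972], [501, 62, 9, 24, 105], [426, 97, 8, 14, 30], [350, 101, 15, 17, 81], [340, 112, 9, 23, 68], [470, 114, 20, 5, 35], [351, 119, 12, 16, 60], [396, 119, 15, 19, 85], [379, 127, 8, 10, 26], [452, 130, 20, 18, 79], [474, 139, 23, 44, 316], [271, 193, 18, 25, 396], [252, 246, 22, 40, 521]]
```

View pics/fin.png

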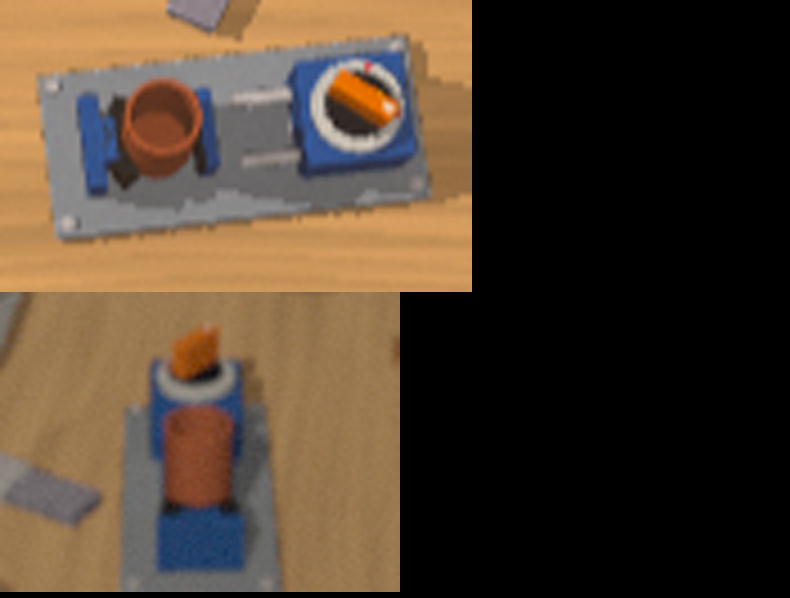

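```bash
python3 -c "
from workcell import workorder
print(workorder.job_done())"
```

```text
the job is handed in; nothing more can be done
None
```

The beaker is standing upright on the fixture bed, clamped between the rubber-faced jaw and the V stop, and the job is handed in at about 21 s on the robot's clock. I placed the nearest of the four similar beakers, let go of it, and only then turned the orange knob clockwise by about 130°.

**Click:** The torque ran at about 0.35 N m, rose to 0.50, fell to -0.18 and came back to +0.11 N m, where I stopped. That is one slip of the limiter. The ring's red mark turned about 114° against the knob's 130°, and the difference of about 16° agrees with one click (17.8°). I did not read the red click pin itself.

**Last checks:** The final pictures show the beaker upright between jaw and V. Comparing them with the first pictures, I saw no change at the mug, jar, bowl, brush, spatula or rib. The arm is clear of everything.

**One disagreement:** In the pictures the fingertips stood about 25 mm higher than the TCP reading and the tool description imply. I set the grasp heights by the pictures, and both grips held. When I set the beaker down, the upward force on the tool peaked at about 22 N, well under the 90 N crack limit.

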